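# Release the jammed tray of a tile-drying unit with the release pin

### The arm

A 6-joint arm with a two-finger parallel gripper is mounted at the origin on the work surface. World frame = base frame: x ahead of the robot, y to its left, z up, the work surface at z = 0. Lengths are in m, angles in rad, forces in N, time in s.
With the tool pointing down it reaches from about 0.35 to 0.85 m from the base axis. Payload 8.1 kg.
Tool frame: the origin (TCP) lies at the very end of the fingers, on their centre line; the grasp point (between the pads) lies 19 mm behind it; z points along the fingers, y is the direction in which the jaws open and shut (so a half turn about z gives the same grasp; the last joint's range is limited). The gripper opens to 93 mm and grips with 3 to 60 N. Pads are 15 mm wide; open, the fingers measure 128 mm over their backs; the gripper's body (75 mm by 188 mm) begins 65 mm behind the grasp point.
Start: joints at [1.153, 0.13, 1.488, -0, 1.523, -0.085], TCP at [0.196, 0.567, 0.219] pointing down, gripper open.
Joint ranges: [-2.96, 2.96], [-0.89, 2.26], [0.02, 2.5], [-1.34, 4.48], [0, 2.73], [-2.66, 2.66]. Speed limits (rad/s): [2.39, 2.39, 2.79, 3.14, 3.14, 3.14].

### API

Orientations are given as a rotation vector (axis times angle).
In Python, from plant import * gives the robot as it stands.
- The arm moves only by the tool apply_moves, never from a script. Its argument "commands" is one flat list of numbers, 7 for each row, row after row: the shift along the world's x, y, z in cm, then the turn, a rotation vector about the world's x, y, z in rad, then the finger opening in cm, from 0 to 9.3. A call has 1 to 8 rows; each row shifts and turns the pose as measured when the row begins; what a row does not reach is not made up. A row lasts 1/8 s, in which the tool goes at most 62.5 mm and 10.7 degrees, less where a joint would pass 70% of its speed; a pose out of reach is approached as far as the arm can. A call with a gripper value outside its range is refused whole. The fingers move at their own pace and stop on an object; "squeeze" is the grip in N (left out, the last holds). Time passes only in rows, so rows that do not move let the fingers close. It gives the time, the measured TCP pose, the force and the opening at its end, in the units of the state.
- read_state(): the state, without advancing time (a new reading comes with each control period).
- read_camera(name): name is "scene" or "top" or "wrist"; returns (picture, depth): 420x560x3 uint8, blue, green, red; 420x560 float32, m along the optical axis (not along the pixel's ray), 0 where there is no reading.
- camera_model(name): a dict with "intrinsics" (3x3 intrinsics, pixels), "dist_coeffs" ([k1, k2, p1, p2, k3] as OpenCV has them; the pictures are not rectified), "R" (3x3) and "t" (3): a world point X has camera coordinates R X + t. Camera axes: x right, y down, z forward; pixel columns grow to the right and rows downward; lengths in m; the calibration is good to about 2 mm. A picture is of the moment at which its call begins: read the wrist's pose just before it. camera_model takes no time and is no camera call; for the wrist camera it gives the pose at the moment of the call.
- close_job(): hands the job in, once; it reports no verdict.
Trained networks look in the newest picture that a camera, given by its name, has taken for a name from the list of things; names that differ only in an ending like _2 or _b are one class to them, and where a whole thing is asked for, a point or a joint stands for the part that bears it (a point fixed in the world has none). Each returns a list of dicts, best first, with "conf" (0 to 1); they miss things now and then, are a little off and sometimes report something else, mostly with a low value. They report only what shows in the picture. A call takes as long as a camera call.
- find_in(query, camera): "point" ([x, y, z] in m, in the coordinates of the camera as it stood for that picture, good to about 4 mm: the middle of the surface that is visible of it).
- cut_out(query, camera): "mask" (420x560 bool, what is visible of it).
- spot_point(query, camera): "point" ([x, y, z] in m, in the coordinates of the camera as it stood for that picture, good to about 4 mm: a listed point, or the origin of a listed thing).
The state is a dict: "t": time; "q": joint angles; "dq": joint speeds; "joint_torque": joint torques, N m; "tool_pos": TCP position; "orientation": TCP orientation; "force": force on the tool from outside, world axes, zero at the start; "wrist_torque": the same for the moment, N m; "opening": finger opening in m.
Only numpy, scipy, OpenCV 4.12 (cv2) and the standard library are available. Lean on these libraries where they do the work, as an engineer would, in place of code of your own. Each camera call takes 0.05 s, during which the arm holds its last target. There are 200 camera calls.

### The job

The tray of the green tile-drying unit will not open: take the red-handled release pin from the wooden tool block, reach with it through the slot in the unit's top and feel for the hidden spring catch, pushing it gently towards the red-dot end, without forcing it, until the tray springs out. Then put the pin back fully home in the block hole it came from, and let go of it. Leave the tile lying in its tray and everything else as it stands.

Things in the scene. Friction and masses are not known exactly. Their poses are not given: they have to be found in the camera images.
- dryer: Fixed tile-drying unit, a green sheet-metal box 220 (x) x 260 (y) x 140 mm (z) with a white top plate and a yellow tray front facing -x. Origin: centre of its underside; z up, y along the slot in the top. A small blue pot stands on a rear corner of the top (x +75, y -95 mm); nothing else stands on it.
- slot (a point): Centre of the yellow-bordered access slot in the unit's top plate, at the plate's upper face (140 mm above the table); axes parallel to the unit's. The slot is 14 mm wide (x), 60 mm long (y from -30 to +30 mm); the plate is 6 mm thick. Hidden under it is the catch: an upright steel blade 24 mm wide (x), from 12 to 70 mm below the plate's upper face, pivoted at its lower end, so easier to push near its top.
- slot_entry (a point): Point at y = +21 mm of the slot's centre, at the plate's upper face: the pin put in here always clears the blade, whose pushed face looks to +y and at rest lies anywhere between y = -15 and +9 mm of the slot's centre (different every time, not measured). While the pin's point is in the slot the pin must not press the unit or its catch with more than 10 N.
- slot_dot (a point): Red dot on the plate, 44 mm to -y of the slot's centre: push the blade this way. A spring resists: 2.5 to 4.5 N as the blade starts to give, 3.5 to 7 N where it trips, after about 6 mm of travel with the pin's point 30 mm below the plate's upper face (4.5 mm at 40 mm deep, 7 mm at 20 mm). Some 3 mm further is a hard stop. Pushing on into it breaks the 10 N limit.
- tray (a joint): How far the spring-loaded tray stands out of the unit (m): about 0 shut and held by the catch, 0.08 fully out towards the unit's -x. When the catch trips a spring drives it out in about a second and it stays out.
- tray_in (a point): Centre of the tray's inner floor, which moves with the tray.
- tile: Terracotta tile 100 x 100 x 10 mm with a blue boss, lying in the tray (out of sight while it is shut); origin at the centre of its underside. It must stay in the tray.
- block: Fixed dark wooden tool block 70 (x) x 140 (y) x 50 mm (z); origin at the centre of its underside. Two holes of 12 mm diameter, 46 mm deep, from above, at y = -35 and +35 mm. One holds the pin and the other the stamp, either way round.
- pin: The release pin, loose, upright in the tool block: red square handle 22 x 22 mm and 50 mm tall above the origin, steel shaft 8 mm in diameter and 40 mm long below it. Origin: the shoulder, centre of the handle's underside, which rests on the block's top (50 mm above the table) with the shaft in the hole; z points up the handle, x and y are square to the handle's sides, nearly parallel to the block's. About 80 g.
- pin_tip (a point): The pin's point, 40 mm below its shoulder.
- stamp: Bystander: stamp with a square handle of pale wood (22 x 22 x 50 mm) and a brass stub 10 mm long, in the block's other hole; origin at its shoulder. Leave alone.
- pot: Bystander: small blue pot, 52 mm in diameter and 40 mm tall, on the unit's top plate; origin at its underside. Leave alone.
- bowl: Bystander: terracotta bowl 100 mm in diameter, 35 mm tall; origin at its underside. Leave alone.
- vase: Bystander: terracotta vase 84 mm in diameter, 120 mm tall; origin at its underside. Leave alone.
- jar: Bystander: white jar 56 mm in diameter, 70 mm tall; origin at its underside. Leave alone.
- mallet: Bystander: wooden mallet, 240 mm long, lying on the table. Leave alone.
- spatula: Bystander: spatula lying on the table. Leave alone.

How it is judged:
On the way, in this order (a step that is already met when the one before it is completed fails the run):
1. the pin's point is through the slot in the unit's top (x of pin_tip in the frame of slot between -0.012 and 0.012 m and y of pin_tip in the frame of slot between -0.034 and 0.034 m and z of pin_tip in the frame of slot below -0.01 m), for 0.1 s.
2. the tray springs out while the pin is in the slot (all of step 1 and value of joint tray above 0.03 m), for 0.05 s.
At the end, for the whole second after the job is handed in: The tray stands at least 70 mm out with the tile in it (within 35 mm of the tray's middle); the pin is back in the hole it came from, upright (within 0.12 rad), its shoulder within 7 mm of where it first was, at rest and released (value of joint tray above 0.07 m and distance of pin from where it was at the start of the episode below 0.007 m and angle between pin's own z axis and vertical below 0.12 rad and linear speed of pin below 0.02 m/s and distance between tile and tray_in below 0.035 m and contact force between pin and the fingers below 0.05 N); the robot touches nothing.
It fails at once if the pin presses the unit or its catch with more than 10 N while its point is in the slot (contact force between pin and dryer above 10 N and x of pin_tip in the frame of slot between -0.012 and 0.012 m and y of pin_tip in the frame of slot between -0.034 and 0.034 m and z of pin_tip in the frame of slot below -0.01 m).
It fails at once if a bystander is moved by more than 20 mm (distance of any of pot, bowl, vase, jar, mallet, spatula, stamp from where it was at the start of the episode above 0.02 m).
It also fails if it takes over 69 s, if anything falls off the work surface, if the arm or the gripper's body presses on something with over 40 N, if the wrist force passes 120 N, or if a joint passes its speed limit or range.

## Working session

There is one attempt and no reset: what is moved stays moved. The work goes in short steps, Python scripts to look and compute and a tool call to move; the robot and the scene stay as the last step left them, time stands still between calls to the robot, and variables do not carry over. Pictures are saved under pics/ and viewed, about 8 in all and at most 12, crops included, and the job is handed in when it is done.

Besides the shell and the picture viewer there is one more tool, called after "Emit:" as name(argument=value, ...) on one line, values as JSON. apply_moves: Moves the arm, as the interface text tells. Its arguments: {"type":"object","properties":{"commands":{"type":"array"},"squeeze":{"type":"number"}},"required":["commands"]}

```bash
mkdir -p pics; cat > h.py <<'E'
from plant import *
import numpy as np, cv2
def w(cam,p):
    m=camera_model(cam); return np.array(m["R"]).T@(np.array(p)-np.array(m["t"]))
def pix(cam,X):
    m=camera_model(cam); R=np.array(m["R"]); 
    return cv2.projectPoints(np.array(X,float).reshape(-1,3),cv2.Rodrigues(R)[0],np.array(m["t"],float),np.array(m["intrinsics"]),np.array(m["dist_coeffs"]))[0].reshape(-1,2)
def onplane(cam,uv,z):
    m=camera_model(cam); R=np.array(m["R"]);t=np.array(m["t"])
    n=cv2.undistortPoints(np.array(uv,float).reshape(-1,1,2),np.array(m["intrinsics"]),np.array(m["dist_coeffs"])).reshape(-1,2)
    C=-R.T@t; d=np.c_[n,np.ones(len(n))]@R
    return C+d*((z-C[2])/d[:,2])[:,None]
E
python3 - <<'E'
from h import *
s=read_state(); print(s)
ims=[]
for c in ["top","scene"]:
    im,d=read_camera(c); ims.append(im); cv2.imwrite(f"pics/{c}0.png",im)
    for q in ["pin","stamp","slot","slot_entry","slot_dot","block","dryer","pot"]:
        r=spot_point(q,c)
        print(c,q,[(np.round(w(c,x["point"]),4).tolist(),round(x["conf"],2)) for x in r[:2]])
E
```

```text
{'t': 0.0, 'q': array([ 1.15260110e+00,  1.31179814e-01,  1.48927076e+00, -1.99290437e-05,
        1.52298927e+00, -8.53908366e-02]), 'dq': array([ 0.00082613,  0.00073693, -0.00042412, -0.00011793, -0.0017936 ,
        0.0004425 ]), 'joint_torque': array([ 1.22744590e-03, -5.59825945e+01, -4.91784060e+01,  7.70315691e-02,
        3.48472770e-02, -1.80447287e-04]), 'tool_pos': array([0.19576657, 0.56656446, 0.21758099]), 'orientation': array([-5.20283952e-01, -3.09776223e+00,  2.81746067e-03]), 'force': array([-0.27808132, -0.42996543, -0.25111814]), 'wrist_torque': array([-0.03838395,  0.0164103 ,  0.01302928]), 'opening': 0.09299081602134955}
top pin [([0.44, 0.3621, 0.0008], 0.45), ([0.548, -0.3259, 0.0525], 0.44)]
top stamp [([0.5934, 0.0496, 0.1388], 0.59), ([0.5314, -0.2551, 0.0497], 0.44)]
top slot [([0.6046, 0.0915, 0.1392], 0.74)]
top slot_entry [([0.596, 0.1163, 0.1375], 0.74), ([0.6626, -0.0008, 0.142], 0.39)]
top slot_dot [([0.5942, 0.0473, 0.1393], 0.86)]
top block [([0.5357, -0.2931, 0.0002], 0.57)]
top dryer [([0.6015, 0.0917, -0.004], 0.7)]
top pot [([0.6646, -0.0068, 0.1417], 0.51)]
scene pin [([0.547, -0.3244, 0.0503], 0.69)]
scene stamp [([0.5285, -0.2563, 0.0484], 0.47)]
scene slot [([0.5982, 0.0928, 0.1402], 0.93), ([0.6653, 0.0012, 0.1371], 0.59)]
scene slot_entry [([0.5985, 0.1144, 0.1367], 0.94)]
scene slot_dot [([0.5956, 0.0486, 0.1378], 0.59)]
scene block [([0.537, -0.2904, -0.0004], 0.82)]
scene dryer [([0.5964, 0.0916, 0.0028], 0.69), ([0.3658, 0.5591, -0.0002], 0.18)]
scene pot [([0.6663, -0.0026, 0.1417], 0.86)]
```

View pics/top0.png

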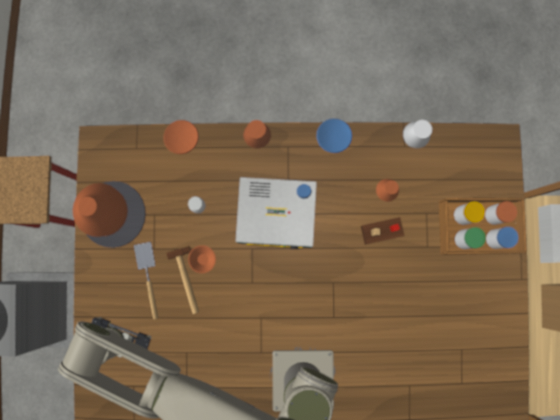

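View pics/scene0.png

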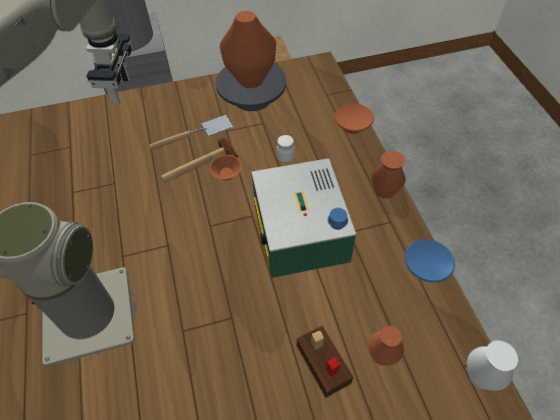

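The top view shows the unit at (277,212), the block at (382,231), the red pin handle at (395,228) and the stamp at (376,232). The scene view agrees: red pin at (333,366), stamp at (318,340). The block is yawed by about +0.25 rad.

Emit:
apply_moves(commands=[2.2, -5.5, 0.8, 0, 0, -0.16, 9.3, 2.2, -5.5, 0.8, 0, 0, -0.16, 9.3, 2.2, -5.5, 0.8, 0, 0, -0.16, 9.3, 2.2, -5.5, 0.8, 0, 0, -0.16, 9.3, 2.2, -5.5, 0.8, 0, 0, -0.16, 9.3, 2.2, -5.5, 0, 0, 0, -0.16, 9.3, 2.2, -5.5, 0, 0, 0, -0.16, 9.3, 2.2, -5.5, 0, 0, 0, -0.16, 9.3])

```text
t: 1.9
tool_pos: [0.3735, 0.1164, 0.2588]
orientation: [2.302, 2.136, 0.004]
force: [1.2, -1.0, -0.4]
opening: 0.0929
```

Emit:
apply_moves(commands=[2.2, -5.5, 0, 0, 0, -0.16, 9.3, 2.2, -5.5, 0, 0, 0, -0.16, 9.3, 2.2, -5.5, 0, 0, 0, -0.16, 9.3, 2.2, -5.5, 0, 0, 0, -0.16, 9.3, 2.2, -5.5, 0, 0, 0, -0.16, 6, 2.2, -5.5, 0, 0, 0, -0.16, 6, 2.2, -5.5, 0, 0, 0, -0.16, 6, 0, 0, 0, 0, 0, 0, 6])

```text
t: 2.9
tool_pos: [0.5308, -0.2867, 0.2588]
orientation: [3.092, 0.515, 0.007]
force: [-1.1, 0.2, -0.4]
opening: 0.0611
```

```bash
python3 - <<'E'
from h import *
s=read_state(); print(s["tool_pos"],s["force"],s["q"])
im,d=read_camera("wrist"); cv2.imwrite("pics/wrist1.png",im)
m=camera_model("wrist"); print("cam",-np.array(m["R"]).T@m["t"],np.round(m["R"],2).tolist())
for q in ["pin","stamp","block"]:
    print(q,[(np.round(w("wrist",x["point"]),4).tolist(),round(x["conf"],2)) for x in spot_point(q,"wrist")[:2]])
for q,z in [("pin",.1),("stamp",.1),("block",.05)]:
    for r in cut_out(q,"wrist")[:2]:
        mk=r["mask"]&(d>0)
        v,u=np.nonzero(mk); K=np.array(m["intrinsics"])
        n=cv2.undistortPoints(np.c_[u,v].astype(float).reshape(-1,1,2),K,np.array(m["dist_coeffs"])).reshape(-1,2)
        P=(np.c_[n,np.ones(len(n))]*d[v,u][:,None]-m["t"])@np.array(m["R"])
        T=P[abs(P[:,2]-z)<.005]
        if len(T)<20: print(q,"few",len(T),np.median(P,0));continue
        rc=cv2.minAreaRect((T[:,:2]*1000).astype(np.float32))
        print(q,round(r["conf"],2),len(T),T.mean(0).round(4),rc,"z",np.median(T[:,2]).round(4))
E
```

```text
[ 0.53081545 -0.28671737  0.25876364] [-1.08524306  0.18565571 -0.4368224 ] [-0.57872106  0.11821231  1.42878985 -0.00237847  1.58674691  0.66194423]
cam [ 0.60676813 -0.25848732  0.42650945] [[0.33, -0.94, 0.01], [-0.9, -0.31, 0.29], [-0.27, -0.1, -0.96]]
pin [([0.5432, -0.3234, 0.0471], 0.88)]
stamp [([0.6816, -0.304, 0.0029], 0.24)]
block [([0.5383, -0.2884, 0.0053], 0.83)]
pin 0.64 378 [ 0.545  -0.3229  0.101 ] ((544.19775390625, -323.6348876953125), (22.077409744262695, 21.766902923583984), 17.131898880004883) z 0.1011
pin 0.2 1213 [ 0.5617 -0.0349  0.1001] ((556.7537231445312, -34.58677673339844), (4.265627384185791, 159.02308654785156), 86.06185913085938) z 0.1
stamp 0.87 392 [ 0.5304 -0.2553  0.101 ] ((529.6249389648438, -255.3424530029297), (21.956626892089844, 21.883676528930664), 5.7763190269470215) z 0.1011
stamp 0.56 1213 [ 0.5617 -0.0349  0.1001] ((556.7537231445312, -34.58677673339844), (4.265627384185791, 159.02308654785156), 86.06185913085938) z 0.1
block 0.7 5010 [ 0.5394 -0.2876  0.0513] ((536.6383666992188, -289.51275634765625), (70.71894836425781, 140.0612030029297), 11.899908065795898) z 0.0513
```

View pics/wrist1.png

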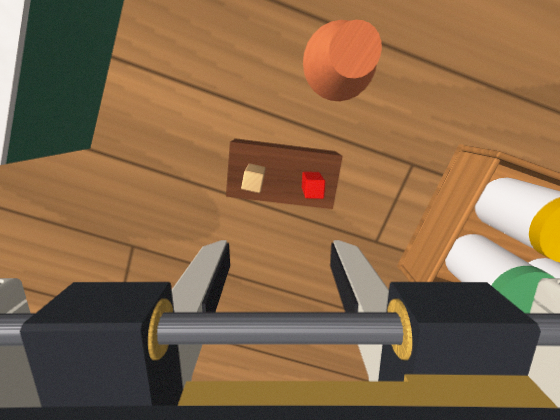

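Emit:
apply_moves(commands=[1.35, -3.7, -3, 0, 0, -0.07, 5, 0, 0, -4, 0, 0, 0, 5, 0, 0, -4, 0, 0, 0, 5, 0, 0, -4, 0, 0, 0, 5, 0, 0, 0, 0, 0, 0, 5])

```text
t: 3.88
tool_pos: [0.5467, -0.3158, 0.1144]
orientation: [3.096, 0.427, 0.023]
force: [-0.8, -0.4, -0.2]
opening: 0.0503
```

```bash
python3 - <<'E'
from h import *
s=read_state(); print(s["tool_pos"],s["force"],s["opening"],s["t"])
im,d=read_camera("wrist"); cv2.imwrite("pics/wrist2.png",im)
print("pin",[(np.round(w("wrist",x["point"]),4).tolist(),round(x["conf"],2)) for x in spot_point("pin","wrist")[:2]])
E
```

```text
[ 0.54672247 -0.31581123  0.11441873] [-0.84005485 -0.3824391  -0.17498517] 0.05027568536152288 3.875
pin [([0.5466, -0.3273, 0.0537], 0.68)]
```

View pics/wrist2.png

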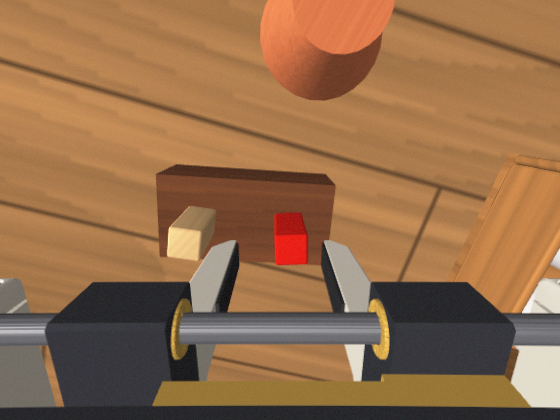

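Emit:
apply_moves(commands=[-0.2, -0.8, 0, 0.014, 0.017, 0, 5, 0, 0, -2.5, 0, 0, 0, 5, 0, 0, -2.4, 0, 0, 0, 5, 0, 0, 0, 0, 0, 0, 5])

```text
t: 4.47
tool_pos: [0.5529, -0.3314, 0.0814]
orientation: [3.098, 0.428, 0.024]
force: [-0.2, 0.5, -0.7]
opening: 0.0497
```

```bash
python3 - <<'E'
from h import *
s=read_state(); print(s["tool_pos"],s["orientation"],s["force"],s["opening"],s["t"])
E
```

```text
[ 0.55285119 -0.33135687  0.08135092] [3.09758797 0.42756303 0.02447744] [-0.16931188  0.46230874 -0.68682647] 0.049723351382170856 4.475
```

Emit:
apply_moves(commands=[0, 0, 0, 0, 0, 0, 5])

```text
t: 4.6
tool_pos: [0.554, -0.3325, 0.0838]
orientation: [3.096, 0.427, 0.028]
force: [0.6, -0.2, -0.2]
opening: 0.05
```

Emit:
apply_moves(commands=[-0.8, 0.7, 0, 0, 0, 0, 5])

```text
t: 4.72
tool_pos: [0.5467, -0.3263, 0.0856]
orientation: [3.094, 0.426, 0.03]
force: [1.1, 0.1, -0.9]
opening: 0.0499
```

Emit:
apply_moves(commands=[0, 0, 0, 0.014, 0.017, 0, 5])

```text
t: 4.85
tool_pos: [0.5464, -0.3259, 0.0867]
orientation: [3.11, 0.429, 0.007]
force: [0.2, -0.6, -0.5]
opening: 0.0501
```

Emit:
apply_moves(commands=[-0.1, 0.2, -1, 0, 0, 0, 5, 0, 0, -1, 0, 0, 0, 5, 0, 0, -0.4, 0, 0, 0, 5, 0, 0, 0, 0, 0, 0, 5])

```text
t: 5.35
tool_pos: [0.5453, -0.3236, 0.0609]
orientation: [3.111, 0.429, 0.006]
force: [-0.9, -0.3, 0.6]
opening: 0.0503
```

```bash
python3 - <<'E'
from h import *
im,d=read_camera("wrist"); cv2.imwrite("pics/wrist3.png",im)
s=read_state(); print(s["tool_pos"],s["orientation"],s["force"],s["opening"],s["t"])
E
```

```text
[ 0.5454192  -0.3237014   0.06110082] [3.11072886 0.42938529 0.00627043] [-0.16180926  0.31821503  0.15327645] 0.0494541557027745 5.4
```

View pics/wrist3.png

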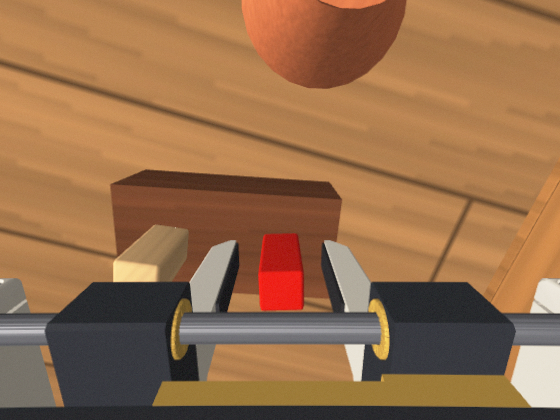

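The red handle (around 281,270) sits midway between the fingers (tips at 230 and 335), so I close on it.

Emit:
apply_moves(commands=[0, 0, 0, 0, 0, 0, 2.4, 0, 0, 0, 0, 0, 0, 1.5, 0, 0, 0, 0, 0, 0, 1.5, 0, 0, 0, 0, 0, 0, 1.5, 0, 0, 0, 0, 0, 0, 1.5, 0, 0, 0, 0, 0, 0, 1.5], squeeze=40)

```text
t: 6.15
tool_pos: [0.5458, -0.324, 0.0618]
orientation: [3.11, 0.429, 0.008]
force: [-0.1, -0.0, -0.5]
opening: 0.0219
```

```bash
python3 - <<'E'
from h import *
s=read_state(); print(s["tool_pos"],s["orientation"],s["force"],s["opening"],s["t"])
E
```

```text
[ 0.54580864 -0.32400286  0.06181735] [3.10998838 0.42924114 0.0075367 ] [-0.14996379 -0.0473958  -0.52611317] 0.021934640524537048 6.15
```

Emit:
apply_moves(commands=[0, 0, 1, 0, 0, 0, 1.5, 0, 0, 1.5, 0, 0, 0, 1.5, 0, 0, 1.5, 0, 0, 0, 1.5, 0, 0, 2, 0, 0, 0, 1.5, 0, 0, 4, 0, 0, 0, 1.5, 0, 0, 5, 0, 0, 0, 1.5, 0, 0, 5, 0, 0, 0, 1.5, 0, 0, 0, 0, 0, 0, 1.5])

```text
t: 7.15
tool_pos: [0.5456, -0.3239, 0.2779]
orientation: [3.105, 0.429, 0.015]
force: [0.5, -1.0, -0.5]
opening: 0.0217
```

```bash
python3 - <<'E'
from h import *
s=read_state(); print(s["tool_pos"],s["orientation"],s["force"],s["opening"],s["t"])
# dryer top geometry: plate z=.14 points, from top and scene depth
for c in ["top","scene"]:
    im,d=read_camera(c); m=camera_model(c)
    K,D=np.array(m["intrinsics"]),np.array(m["dist_coeffs"])
    v,u=np.nonzero(d>0); n=cv2.undistortPoints(np.c_[u,v].astype(float).reshape(-1,1,2),K,D).reshape(-1,2)
    P=(np.c_[n,np.ones(len(n))]*d[v,u][:,None]-m["t"])@np.array(m["R"])
    T=P[(abs(P[:,2]-.14)<.006)&(abs(P[:,0]-.6)<.17)&(abs(P[:,1]-.09)<.19)]
    print(c,len(T),cv2.minAreaRect((T[:,:2]*1000).astype(np.float32)),np.median(T[:,2]))
E
```

```text
[ 0.5456288 -0.3238925  0.277936 ] [3.10547191 0.42852026 0.01519585] [ 0.53737632 -0.99586819 -0.51418207] 0.02172345005419045 7.15
top 4004 ((598.0260620117188, 92.92252349853516), (260.4445495605469, 220.56248474121094), 86.18126678466797) 0.14025034367119982
scene 953 ((563.313720703125, 104.66612243652344), (52.34407043457031, 201.1779022216797), 56.3734245300293) 0.1403249044616155
```

Emit:
apply_moves(commands=[0.5, 3, 0, 0, 0, -0.04, 1.5, 0.5, 5, 0, 0, 0, -0.04, 1.5, 0.5, 5.5, 0, 0, 0, -0.04, 1.5, 0.6, 5.5, 0, 0, 0, -0.04, 1.5, 0.6, 5.5, 0, 0, 0, -0.04, 1.5, 0.6, 5.5, 0, 0, 0, -0.04, 1.5, 0.6, 5.5, 0, 0, 0, -0.04, 1.5, 0.6, 4, 0, 0, 0, -0.04, 1.5])

```text
t: 8.25
tool_pos: [0.5796, 0.0828, 0.2554]
orientation: [-3.133, 0.098, 0.032]
force: [1.0, -0.1, -0.0]
opening: 0.0217
```

Emit:
apply_moves(commands=[0.3, 2.5, 0, 0, 0, -0.02, 1.5, 0, 1, 0, 0, 0, 0, 1.5, 0, 0, 0, 0, 0, 0, 1.5, 0, 0, 0, 0, 0, 0, 1.5])

```text
t: 8.75
tool_pos: [0.5793, 0.1204, 0.2493]
orientation: [-3.133, 0.124, 0.048]
force: [-0.1, -0.1, -0.1]
opening: 0.022
```

```bash
cat >> h.py <<'E'
def tip(s,L=.0518):
    R=cv2.Rodrigues(s["orientation"])[0]; return s["tool_pos"]+R@[0,0,L]
C=np.array([.598,.093]);a=-.067
def slotc(p): 
    d=np.array(p[:2])-C; return np.array([d[0]*np.cos(a)+d[1]*np.sin(a),-d[0]*np.sin(a)+d[1]*np.cos(a),p[2]-.14])*1000
def st():
    s=read_state(); R=cv2.Rodrigues(s["orientation"])[0]
    print("t",s["t"],"tcp",s["tool_pos"].round(4),"z",R[:,2].round(4),"jaw",np.degrees(np.arctan2(R[1,1],R[0,1])).round(1),"F",s["force"].round(2),"open",round(s["opening"],4),"tip in slot mm",slotc(tip(s)).round(1)); return s
E
python3 - <<'E'
from h import *
st()
E
```

```text
t 8.75 tcp [0.5793 0.1204 0.2493] z [-0.0304  0.0066 -0.9995] jaw -94.5 F [-0.07 -0.08 -0.11] open 0.022 tip in slot mm [-22.1  26.3  57.6]
```

Emit:
apply_moves(commands=[1, -0.3, -1, -0.007, -0.03, 0, 1.5, 1, -0.3, -1, 0, 0, 0, 1.5, 0, 0, -1, 0, 0, 0, 1.5, 0, 0, 0, 0, 0, 0, 1.5, 0, 0, 0, 0, 0, 0, 1.5])

```text
t: 9.38
tool_pos: [0.5999, 0.1101, 0.2179]
orientation: [3.138, -0.131, -0.003]
force: [-0.2, 0.4, -1.2]
opening: 0.0218
```

```bash
python3 - <<'E'
from h import *
s=st()
im,d=read_camera("wrist"); cv2.imwrite("pics/wrist4.png",im)
for q in ["slot","slot_entry","slot_dot","pin_tip"]:
    print(q,[(np.round(w("wrist",x["point"]),4).tolist(),round(x["conf"],2)) for x in spot_point(q,"wrist")[:1]])
print(pix("wrist",tip(s)))
E
```

```text
t 9.375 tcp [0.5999 0.1101 0.2179] z [-0.0017 -0.001  -1.    ] jaw -94.8 F [-0.24  0.36 -1.21] open 0.0218 tip in slot mm [ 0.7 17.1 26.1]
slot [([0.5977, 0.0519, 0.139], 0.39)]
slot_entry [([0.6003, 0.11, 0.1393], 0.89)]
slot_dot [([0.5951, 0.0488, 0.1379], 0.7)]
pin_tip [([0.5992, 0.1094, 0.1678], 0.8)]
[[278.17098026 222.59883098]]
```

View pics/wrist4.png

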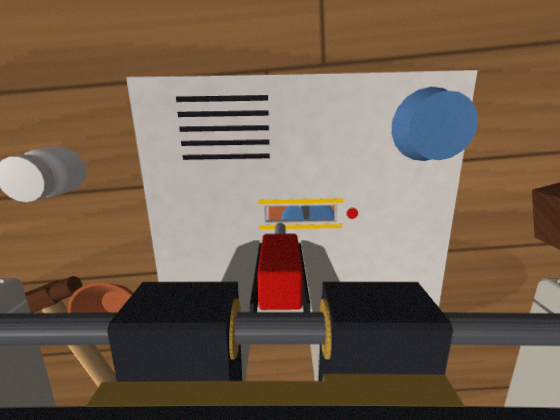

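The slot spans about (265–337, 206–222), the red dot is at (352,213) and the pin's shaft shows at (280,228). I'll fit the slot from the yellow bars.

```bash
python3 - <<'E'
from h import *
im=cv2.imread("pics/wrist4.png").astype(int)
b,g,r=im[...,0],im[...,1],im[...,2]
Y=(r>170)&(g>130)&(b<90)
for lo,hi in [(190,214),(215,235)]:
    m=np.zeros_like(Y);m[lo:hi,240:370]=Y[lo:hi,240:370]
    v,u=np.nonzero(m); P=onplane("wrist",np.c_[u,v],.1405)[:,:2]*1000
    rc=cv2.minAreaRect(P.astype(np.float32)); print(len(u),P.mean(0).round(1),rc, [slotc(np.r_[P.mean(0)/1000,.14]).round(1)])
m=np.zeros_like(Y);m[195:230,340:365]=((r>150)&(g<70)&(b<70))[195:230,340:365]
v,u=np.nonzero(m);P=onplane("wrist",np.c_[u,v],.1405).mean(0); print("dot",P,slotc(P))
E
```

```text
348 [608.2  91.1] ((608.1203002929688, 90.97471618652344), (70.97623443603516, 3.521353244781494), 85.22724914550781) [array([10.3, -1.2,  0. ])]
278 [585.1  89.3] ((585.2528686523438, 92.44872283935547), (71.1047592163086, 3.61592173576355), 86.2679214477539) [array([-12.6,  -4.5,   0. ])]
dot [0.59388238 0.04747768 0.1405    ] [ -1.06066604 -45.69586069   0.5       ]
```

```bash
sed -i 's/C=np.array(\[.598,.093\])/C=np.array([.5968,.0920])/' h.py
```

Emit:
apply_moves(commands=[-0.17, 0.3, 0, 0, 0, 0, 1.5, 0, 0, -1, 0, 0, 0, 1.5, 0, 0, -1, 0, 0, 0, 1.5, 0, 0, 0, 0, 0, 0, 1.5, 0, 0, 0, 0, 0, 0, 1.5])

```text
t: 10.25
tool_pos: [0.5978, 0.114, 0.1964]
orientation: [3.138, -0.13, -0.002]
force: [-0.5, -0.9, -0.7]
opening: 0.0215
```

```bash
python3 - <<'E'
from h import *
s=st()
im,d=read_camera("wrist"); cv2.imwrite("pics/wrist5.png",cv2.resize(im[170:300,200:380],None,fx=4,fy=4))
E
```

```text
t 10.25 tcp [0.5978 0.114  0.1964] z [-1.3e-03 -9.0e-04 -1.0e+00] jaw -94.7 F [-0.49 -0.91 -0.68] open 0.0215 tip in slot mm [-0.5 21.9  4.6]
```

View pics/wrist5.png

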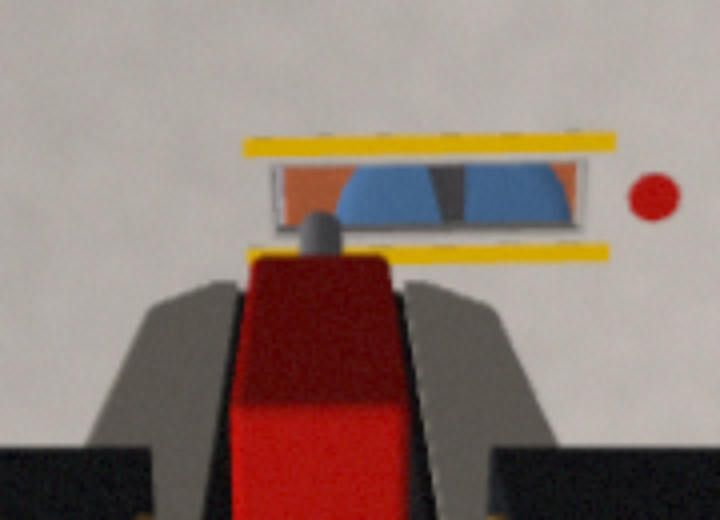

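```bash
python3 - <<'E'
from h import *
s=read_state(); T=tip(s)
th=np.linspace(0,2*np.pi,9)[:-1]
P=np.c_[T[0]+.004*np.cos(th),T[1]+.004*np.sin(th),np.full(8,T[2])]
print("pred tip crop",((pix("wrist",P)-[200,170])*4).round(0).tolist(), ((pix("wrist",T)-[200,170])*4).round(0))
for y in (30,-30):
  for x in (7,-7):
    X=[C[0]+(x*np.cos(a)-y*np.sin(a))/1e3,C[1]+(x*np.sin(a)+y*np.cos(a))/1e3,.14]
    print(x,y,((pix("wrist",X)-[200,170])*4).round(0))
for uv in [(430,167),(441,222),(463,167),(464,222)]:
    print(uv,slotc(onplane("wrist",[[200+uv[0]/4,170+uv[1]/4]],.128)[0]).round(1))
E
```

```text
pred tip crop [[309.0, 191.0], [295.0, 198.0], [290.0, 212.0], [298.0, 225.0], [313.0, 230.0], [327.0, 223.0], [332.0, 209.0], [324.0, 195.0]] [[311. 210.]]
7 30 [[269. 166.]]
-7 30 [[271. 233.]]
7 -30 [[577. 161.]]
-7 -30 [[574. 229.]]
(430, 167) [  2.3  -2.5 -12. ]
(441, 222) [ -9.8  -4.9 -12. ]
(463, 167) [  2.2  -9.3 -12. ]
(464, 222) [ -9.9  -9.7 -12. ]
```

```bash
python3 - <<'E'
from h import *
s=read_state(); R=cv2.Rodrigues(s["orientation"])[0]; p=s["tool_pos"]
print(R.round(3).tolist())
sx=np.sign(R[0,0])
for z in (.0118,-.0382):
    for y in (.011,-.011):
        for off in (0,-.004):
            print(z,y,off,((pix("wrist",p+R@[sx*(.011+off),y,z])-[200,170])*4).round(0))
for z in (.0118,.0318,.0518): print(z,((pix("wrist",p+R@[0,0,z])-[200,170])*4).round(0))
# fingertips
for y in (.011,-.011):print("fingertip",((pix("wrist",p+R@[sx*.0075,y,0])-[200,170])*4).round(0))
E
```

```text
[[0.997, -0.082, -0.002], [-0.082, -0.997, -0.001], [-0.002, 0.001, -1.0]]
0.0118 0.011 0 [[379. 234.]]
0.0118 0.011 -0.004 [[378. 257.]]
0.0118 -0.011 0 [[240. 234.]]
0.0118 -0.011 -0.004 [[240. 257.]]
-0.0382 0.011 0 [[398. 389.]]
-0.0382 0.011 -0.004 [[398. 419.]]
-0.0382 -0.011 0 [[213. 389.]]
-0.0382 -0.011 -0.004 [[214. 419.]]
0.0118 [[309. 297.]]
0.0318 [[310. 250.]]
0.0518 [[311. 210.]]
fingertip [[382. 285.]]
fingertip [[235. 285.]]
```

The pin sits about 4 mm towards −x from the finger centre line: its shoulder edge shows at crop row 257 where I predicted 234, and its tip edge at 212 against 191. I correct by that much before going in. The dark blade is visible at crop columns 430–463.

Emit:
apply_moves(commands=[0.45, 0, 0, 0, 0, 0, 1.5, 0, 0, 0, 0, 0, 0, 1.5])

```text
t: 10.55
tool_pos: [0.6029, 0.1139, 0.1969]
orientation: [3.138, -0.13, -0.001]
force: [-0.4, -0.4, -1.2]
opening: 0.0214
```

```bash
sed -i 's/@\[0,0,L\]/@[-.0042,0,L]/' h.py; python3 - <<'E'
from h import *
s=st()
im,d=read_camera("wrist"); cv2.imwrite("pics/wrist6.png",cv2.resize(im[170:300,200:380],None,fx=4,fy=4))
T=tip(s)
th=np.linspace(0,2*np.pi,5)[:-1]
P=np.c_[T[0]+.004*np.cos(th),T[1]+.004*np.sin(th),np.full(4,T[2])]
print("pred tip crop",((pix("wrist",P)-[200,170])*4).round(0).tolist())
E
```

```text
t 10.55 tcp [0.6029 0.1139 0.1969] z [-6.e-04 -9.e-04 -1.e+00] jaw -94.7 F [-0.39 -0.38 -1.2 ] open 0.0214 tip in slot mm [ 0.4 22.3  5.1]
pred tip crop [[309.0, 211.0], [291.0, 232.0], [313.0, 249.0], [332.0, 228.0]]
```

View pics/wrist6.png

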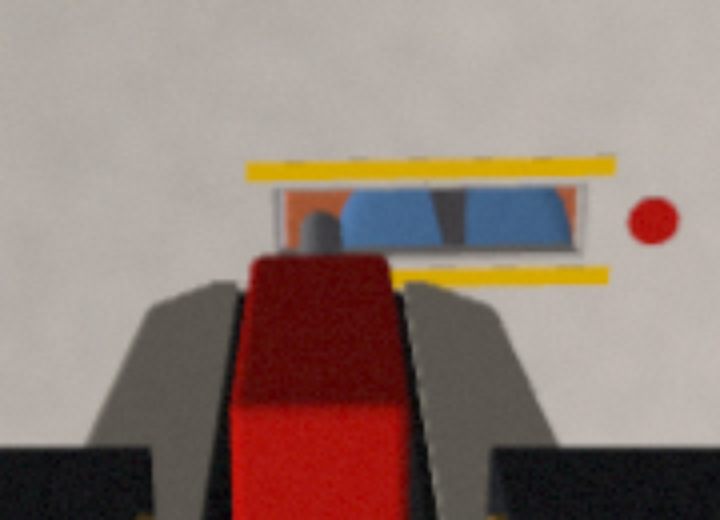

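Tip (321,230) is now centred across the slot rows (187–253, allowing for 5 mm of height) and close to slot y=+21. I go down gently.

Emit:
apply_moves(commands=[-0.04, 0, -0.6, 0, 0, 0, 1.5, 0, 0, -0.6, 0, 0, 0, 1.5, 0, 0, 0, 0, 0, 0, 1.5])

```text
t: 10.98
tool_pos: [0.6023, 0.1139, 0.1839]
orientation: [3.138, -0.13, -0.002]
force: [0.5, -0.8, -0.9]
opening: 0.0219
```

```bash
python3 -c "
from h import *
st()"
```

```text
t 10.975 tcp [0.6023 0.1139 0.1839] z [-1.e-03 -9.e-04 -1.e+00] jaw -94.7 F [ 0.51 -0.82 -0.94] open 0.0219 tip in slot mm [-0.3 22.2 -7.9]
```

Emit:
apply_moves(commands=[0, 0, -0.6, 0, 0, 0, 1.5, 0, 0, -0.6, 0, 0, 0, 1.5, 0, 0, -0.6, 0, 0, 0, 1.5, 0, 0, -0.4, 0, 0, 0, 1.5, 0, 0, 0, 0, 0, 0, 1.5, 0, 0, 0, 0, 0, 0, 1.5])

```text
t: 11.72
tool_pos: [0.602, 0.1139, 0.1599]
orientation: [3.138, -0.13, -0.003]
force: [0.5, 0.2, -1.3]
opening: 0.022
```

```bash
python3 -c "
from h import *
st()
import time
for i in range(1): read_camera('wrist'); st()"
```

```text
t 11.725 tcp [0.602  0.1139 0.1599] z [-1.7e-03 -9.0e-04 -1.0e+00] jaw -94.7 F [ 0.49  0.22 -1.31] open 0.022 tip in slot mm [ -0.6  22.2 -31.9]
t 11.775 tcp [0.602  0.1139 0.16  ] z [-0.0016 -0.001  -1.    ] jaw -94.7 F [-0.55 -0.53 -1.  ] open 0.0219 tip in slot mm [ -0.6  22.2 -31.8]
```

Emit:
apply_moves(commands=[0.04, -0.2, 0, 0, 0, 0, 1.5, -0.01, -0.2, 0, 0, 0, 0, 1.5, -0.01, -0.2, 0, 0, 0, 0, 1.5, -0.01, -0.2, 0, 0, 0, 0, 1.5, 0, 0, 0, 0, 0, 0, 1.5])

```text
t: 12.4
tool_pos: [0.6025, 0.1052, 0.1607]
orientation: [3.138, -0.13, -0.001]
force: [-0.7, 0.1, -1.2]
opening: 0.0218
```

Emit:
apply_moves(commands=[-0.01, -0.2, 0, 0, 0, 0, 1.5, -0.01, -0.2, 0, 0, 0, 0, 1.5, 0, 0, 0, 0, 0, 0, 1.5])

```text
t: 12.78
tool_pos: [0.6023, 0.1009, 0.1607]
orientation: [3.138, -0.13, -0.001]
force: [0.5, -0.1, -0.2]
opening: 0.0218
```

```bash
python3 -c "
from h import *
st()"
```

```text
t 12.775 tcp [0.6023 0.1009 0.1607] z [-4.e-04 -9.e-04 -1.e+00] jaw -94.7 F [ 0.49 -0.09 -0.16] open 0.0218 tip in slot mm [  0.7   9.3 -31.1]
```

Now at y=+9, with no contact yet. I go in 1 mm rows and read the force after each short call.

Emit:
apply_moves(commands=[-0.03, -0.1, 0, 0, 0, 0, 1.5, -0.01, -0.1, 0, 0, 0, 0, 1.5, -0.01, -0.1, 0, 0, 0, 0, 1.5])

```text
t: 13.15
tool_pos: [0.6018, 0.0978, 0.1607]
orientation: [3.138, -0.13, -0.001]
force: [0.3, -0.4, -0.6]
opening: 0.0217
```

Emit:
apply_moves(commands=[-0.01, -0.1, 0, 0, 0, 0, 1.5, -0.01, -0.1, 0, 0, 0, 0, 1.5])

```text
t: 13.4
tool_pos: [0.6016, 0.0957, 0.1607]
orientation: [3.138, -0.13, -0.001]
force: [0.5, -0.7, -0.5]
opening: 0.0218
```

Emit:
apply_moves(commands=[-0.01, -0.1, 0, 0, 0, 0, 1.5, -0.01, -0.1, 0, 0, 0, 0, 1.5])

```text
t: 13.65
tool_pos: [0.6013, 0.0936, 0.1607]
orientation: [3.138, -0.13, -0.001]
force: [0.4, 0.5, -0.8]
opening: 0.0219
```

Emit:
apply_moves(commands=[-0.01, -0.1, 0, 0, 0, 0, 1.5])

```text
t: 13.78
tool_pos: [0.6012, 0.0925, 0.1607]
orientation: [3.138, -0.13, -0.001]
force: [0.5, 0.6, -0.9]
opening: 0.0221
```

Emit:
apply_moves(commands=[0, -0.1, 0, 0, 0, 0, 1.5])

```text
t: 13.9
tool_pos: [0.6012, 0.0916, 0.1607]
orientation: [3.138, -0.13, -0.001]
force: [0.0, 2.1, -1.9]
opening: 0.0215
```

Contact: Fy rises at TCP y≈0.092. The trip should come near 0.086.

Emit:
apply_moves(commands=[-0.01, -0.1, 0, 0, 0, 0, 1.5])

```text
t: 14.02
tool_pos: [0.6012, 0.0912, 0.1607]
orientation: [-3.138, 0.129, 0.0]
force: [0.4, 4.0, -1.5]
opening: 0.0217
```

Emit:
apply_moves(commands=[-0.01, -0.1, 0, 0, 0, 0, 1.5])

```text
t: 14.15
tool_pos: [0.6011, 0.0908, 0.1607]
orientation: [-3.137, 0.129, 0.0]
force: [0.9, 4.5, -0.7]
opening: 0.0221
```

Emit:
apply_moves(commands=[-0.01, -0.1, 0, 0, 0, 0, 1.5])

```text
t: 14.28
tool_pos: [0.6011, 0.0903, 0.1607]
orientation: [-3.137, 0.128, -0.0]
force: [0.8, 4.1, -0.8]
opening: 0.0218
```

```bash
python3 -c "
from h import *
st()"
```

```text
t 14.275 tcp [0.6011 0.0903 0.1607] z [ 1.0e-04  2.4e-03 -1.0e+00] jaw -94.7 F [ 0.77  4.08 -0.81] open 0.0218 tip in slot mm [  0.2  -1.3 -31.1]
```

Emit:
apply_moves(commands=[-0.01, -0.1, 0, 0, 0, 0, 1.5, -0.01, -0.1, 0, 0, 0, 0, 1.5])

```text
t: 14.52
tool_pos: [0.6009, 0.0887, 0.1607]
orientation: [-3.136, 0.128, -0.0]
force: [1.0, 4.8, -1.1]
opening: 0.0219
```

Emit:
apply_moves(commands=[-0.01, -0.1, 0, 0, 0, 0, 1.5, -0.01, -0.1, 0, 0, 0, 0, 1.5])

```text
t: 14.78
tool_pos: [0.6008, 0.087, 0.1606]
orientation: [-3.135, 0.127, -0.001]
force: [1.3, 6.2, -2.4]
opening: 0.0219
```

Emit:
apply_moves(commands=[-0.01, -0.1, 0, 0, 0, 0, 1.5, -0.01, -0.1, 0, 0, 0, 0, 1.5])

```text
t: 15.02
tool_pos: [0.6006, 0.0854, 0.1605]
orientation: [-3.134, 0.127, -0.001]
force: [0.1, 3.2, -2.6]
opening: 0.0218
```

```bash
python3 -c "
from h import *
st()"
```

```text
t 15.025 tcp [0.6006 0.0854 0.1605] z [ 6.0e-04  4.9e-03 -1.0e+00] jaw -94.6 F [ 0.07  3.23 -2.63] open 0.0218 tip in slot mm [  0.   -6.  -31.3]
```

Fy fell from 6.2 to 3.2 N, which looks like the trip. I hold still in the slot and check the tray.

Emit:
apply_moves(commands=[0, 0, 0, 0, 0, 0, 1.5, 0, 0, 0, 0, 0, 0, 1.5, 0, 0, 0, 0, 0, 0, 1.5, 0, 0, 0, 0, 0, 0, 1.5, 0, 0, 0, 0, 0, 0, 1.5, 0, 0, 0, 0, 0, 0, 1.5, 0, 0, 0, 0, 0, 0, 1.5, 0, 0, 0, 0, 0, 0, 1.5])

```text
t: 16.02
tool_pos: [0.6005, 0.0851, 0.1604]
orientation: [-3.135, 0.127, -0.0]
force: [1.1, 4.5, -0.5]
opening: 0.0219
```

```bash
python3 - <<'E'
from h import *
st()
im,d=read_camera("scene"); cv2.imwrite("pics/scene7.png",im)
for c in ["scene","top"]:
    if c=="top": read_camera(c)
    for q in ["tray_in","tile"]: print(c,q,[(np.round(w(c,x["point"]),4).tolist(),slotc(w(c,x["point"])).round(0).tolist(),round(x["conf"],2)) for x in spot_point(q,c)[:1]])
E
```

```text
t 16.025 tcp [0.6005 0.0851 0.1604] z [ 5.0e-04  4.4e-03 -1.0e+00] jaw -94.7 F [ 1.15  4.52 -0.45] open 0.0219 tip in slot mm [ -0.   -6.4 -31.4]
scene tray_in [([0.4687, 0.1083, 0.0182], [-129.0, 8.0, -122.0], 0.69)]
scene tile [([0.461, 0.0854, 0.0169], [-135.0, -16.0, -123.0], 0.91)]
top tray_in []
top tile [([0.4652, 0.0817, 0.0162], [-131.0, -19.0, -124.0], 0.7)]
```

View pics/scene7.png

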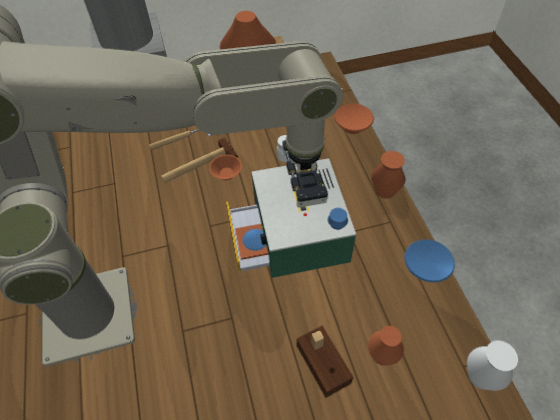

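The tray is out (yellow front at about (233,230)), with the tile in it at (252,240). I back off the blade and lift out.

Emit:
apply_moves(commands=[0.01, 0.3, 0, 0, 0, 0, 1.5, 0.02, 0.3, 0, 0, 0, 0, 1.5, 0.02, 0.3, 0, 0, 0, 0, 1.5, 0.02, 0.3, 0, 0, 0, 0, 1.5, 0, 0, 0, 0, 0, 0, 1.5])

```text
t: 16.95
tool_pos: [0.6012, 0.0961, 0.1606]
orientation: [-3.138, 0.129, 0.0]
force: [0.2, 0.4, -0.5]
opening: 0.0218
```

Emit:
apply_moves(commands=[0, 0, 0.5, 0, 0, 0, 1.5, 0, 0, 0.6, 0, 0, 0, 1.5, 0, 0, 0.6, 0, 0, 0, 1.5, 0, 0, 0, 0, 0, 0, 1.5])

```text
t: 17.45
tool_pos: [0.6015, 0.0956, 0.1794]
orientation: [-3.138, 0.129, -0.001]
force: [0.7, -0.2, -0.3]
opening: 0.0219
```

```bash
python3 -c "
from h import *
st()"
```

```text
t 17.45 tcp [0.6015 0.0956 0.1794] z [ 9.e-04  9.e-04 -1.e+00] jaw -94.7 F [ 0.74 -0.19 -0.32] open 0.0219 tip in slot mm [  0.3   4.1 -12.4]
```

Emit:
apply_moves(commands=[0, 0, 0.6, 0, 0, 0, 1.5, 0, 0, 0.8, 0, 0, 0, 1.5, 0, 0, 1.5, 0, 0, 0, 1.5, 0, 0, 3, 0, 0, 0, 1.5, 0, 0, 3, 0, 0, 0, 1.5, 0, 0, 1, 0, 0, 0, 1.5, 0, 0, 0, 0, 0, 0, 1.5])

```text
t: 18.32
tool_pos: [0.6013, 0.0956, 0.2848]
orientation: [-3.138, 0.129, -0.004]
force: [1.0, 0.0, -1.9]
opening: 0.0216
```

Emit:
apply_moves(commands=[-0.5, -3, 0, 0, 0, 0.04, 1.5, -0.6, -5, 0, 0, 0, 0.045, 1.5, -0.6, -5, 0, 0, 0, 0.045, 1.5, -0.7, -5, 0, 0, 0, 0.045, 1.5, -0.7, -5, 0, 0, 0, 0.045, 1.5, -0.7, -5, 0, 0, 0, 0.045, 1.5, -0.7, -5, 0, 0, 0, 0.045, 1.5, -0.6, -4, 0, 0, 0, 0.045, 1.5])

```text
t: 19.32
tool_pos: [0.5434, -0.2805, 0.2719]
orientation: [-3.102, -0.454, 0.02]
force: [-0.5, -0.4, -0.8]
opening: 0.0218
```

Emit:
apply_moves(commands=[0, -2, 0, 0, 0, 0, 1.5, 0, 0, 0, 0, 0, 0, 1.5, 0, 0, 0, 0, 0, 0, 1.5])

```text
t: 19.7
tool_pos: [0.5422, -0.3014, 0.2683]
orientation: [-3.099, -0.446, 0.025]
force: [0.0, -0.3, -0.6]
opening: 0.022
```

```bash
python3 -c "
from h import *
st()"
```

```text
t 19.7 tcp [ 0.5422 -0.3014  0.2683] z [-0.0176  0.0086 -0.9998] jaw -73.6 F [ 0.05 -0.29 -0.62] open 0.022 tip in slot mm [ -33.1 -397.2   76.6]
```

Emit:
apply_moves(commands=[0.36, -2.26, 0, -0.01, -0.022, -0.012, 1.5, 0, 0, -3, 0, 0, 0, 1.5, 0, 0, -3, 0, 0, 0, 1.5, 0, 0, -3, 0, 0, 0, 1.5, 0, 0, -3, 0, 0, 0, 1.5, 0, 0, -1, 0, 0, 0, 1.5, 0, 0, 0, 0, 0, 0, 1.5, 0, 0, 0, 0, 0, 0, 1.5])

```text
t: 20.7
tool_pos: [0.551, -0.3257, 0.1398]
orientation: [3.099, 0.432, 0.025]
force: [0.1, 0.1, -0.9]
opening: 0.0219
```

```bash
python3 -c "
from h import *
st()"
```

```text
t 20.7 tcp [ 0.551  -0.3257  0.1398] z [ 0.0177 -0.0099 -0.9998] jaw -74.1 F [ 0.06  0.11 -0.94] open 0.0219 tip in slot mm [ -20.8 -421.7  -52. ]
```

Emit:
apply_moves(commands=[-0.5, 0.17, 0, 0.009, 0.013, 0, 1.5, 0, 0, -0.8, 0, 0, 0, 1.5, 0, 0, -0.8, 0, 0, 0, 1.5, 0, 0, 0, 0, 0, 0, 1.5, 0, 0, 0, 0, 0, 0, 1.5])

```text
t: 21.32
tool_pos: [0.547, -0.3248, 0.1256]
orientation: [3.108, 0.433, 0.011]
force: [-0.2, -1.0, -1.1]
opening: 0.0221
```

```bash
python3 - <<'E'
from h import *
s=st()
im,d=read_camera("wrist"); cv2.imwrite("pics/wrist8.png",cv2.resize(im[150:300,180:380],None,fx=4,fy=4))
R=cv2.Rodrigues(s["orientation"])[0]
f=lambda X:((pix("wrist",X)-[180,150])*4).round(0).tolist()
print("tip",f(tip(s)),"hole .05",f([s["tool_pos"][0]-.0042*R[0,0],s["tool_pos"][1]-.0042*R[1,0],.05]))
E
```

```text
t 21.325 tcp [ 0.547  -0.3248  0.1256] z [ 0.0075 -0.0027 -1.    ] jaw -74.1 F [-0.2  -1.03 -1.05] open 0.0221 tip in slot mm [ -25.3 -420.8  -66.2]
tip [[393.0, 308.0]] hole .05 [[392.0, 269.0]]
```

View pics/wrist8.png

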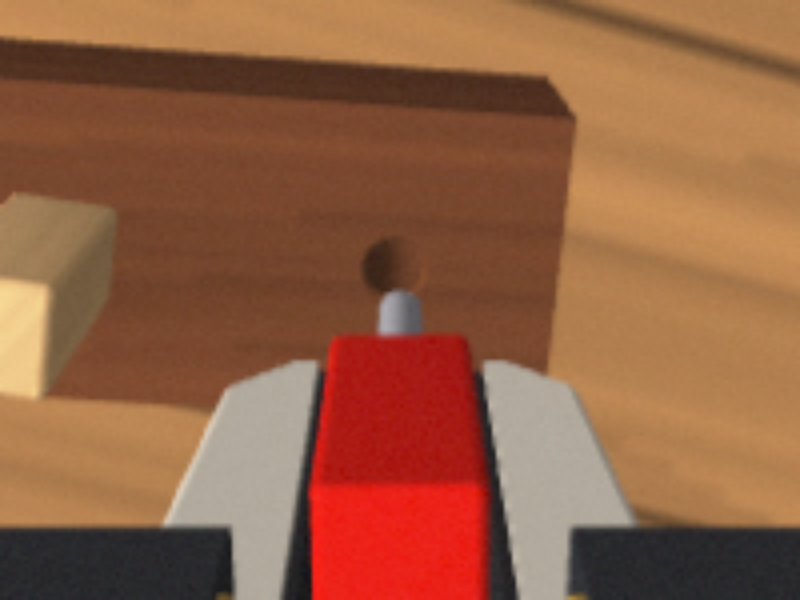

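The hole is at (392,266) and the pin tip at (400,310). The tip needs to go about 1 mm towards the stamp, and then it can be lowered in steps.

Emit:
apply_moves(commands=[-0.04, 0.11, 0, 0, 0, 0, 1.5, 0, 0, -0.8, 0, 0, 0, 1.5, 0, 0, -0.8, 0, 0, 0, 1.5, 0, 0, -0.6, 0, 0, 0, 1.5, 0, 0, -0.5, 0, 0, 0, 1.5, 0, 0, 0, 0, 0, 0, 1.5])

```text
t: 22.12
tool_pos: [0.5462, -0.3233, 0.0961]
orientation: [3.109, 0.433, 0.01]
force: [0.5, 0.3, -1.5]
opening: 0.0217
```

```bash
python3 -c "
from h import *
st()"
```

```text
t 22.125 tcp [ 0.5462 -0.3233  0.0961] z [ 0.0066 -0.0021 -1.    ] jaw -74.1 F [ 0.45  0.27 -1.52] open 0.0217 tip in slot mm [ -26.3 -419.3  -95.8]
```

Emit:
apply_moves(commands=[0, 0, -0.6, 0, 0, 0, 1.5, 0, 0, -0.6, 0, 0, 0, 1.5, 0, 0, 0, 0, 0, 0, 1.5])

```text
t: 22.5
tool_pos: [0.5463, -0.3234, 0.0835]
orientation: [3.108, 0.433, 0.01]
force: [-0.2, -0.3, -1.7]
opening: 0.0221
```

Emit:
apply_moves(commands=[0, 0, -0.6, 0, 0, 0, 1.5, 0, 0, -0.6, 0, 0, 0, 1.5, 0, 0, -0.5, 0, 0, 0, 1.5, 0, 0, 0, 0, 0, 0, 1.5, 0, 0, 0, 0, 0, 0, 1.5])

```text
t: 23.12
tool_pos: [0.5464, -0.3235, 0.0653]
orientation: [3.108, 0.433, 0.01]
force: [0.2, 0.4, 0.1]
opening: 0.0218
```

```bash
python3 -c "
from h import *
st()"
```

```text
t 23.125 tcp [ 0.5464 -0.3235  0.0653] z [ 0.007  -0.0024 -1.    ] jaw -74.1 F [0.22 0.42 0.12] open 0.0218 tip in slot mm [ -26.1 -419.5 -126.5]
```

Emit:
apply_moves(commands=[-0.04, -0.03, -0.3, 0, 0, 0, 1.5, 0, 0, -0.1, 0, 0, 0, 1.5, 0, 0, 0, 0, 0, 0, 1.5])

```text
t: 23.5
tool_pos: [0.5463, -0.3241, 0.0619]
orientation: [3.107, 0.433, 0.012]
force: [-0.6, -0.2, -1.5]
opening: 0.0216
```

Emit:
apply_moves(commands=[0, 0, 0, 0, 0, 0, 2.6, 0, 0, 0, 0, 0, 0, 3.5, 0, 0, 0, 0, 0, 0, 5, 0, 0, 0, 0, 0, 0, 5, 0, 0, 0, 0, 0, 0, 5])

```text
t: 24.12
tool_pos: [0.5466, -0.3243, 0.0622]
orientation: [3.107, 0.433, 0.013]
force: [-0.8, -0.2, -0.2]
opening: 0.0501
```

```bash
python3 -c "
from h import *
st()"
```

```text
t 24.125 tcp [ 0.5466 -0.3243  0.0622] z [ 0.0085 -0.0036 -1.    ] jaw -74.1 F [-0.78 -0.19 -0.19] open 0.0501 tip in slot mm [ -25.7 -420.3 -129.6]
```

Now up clear of it and check.

Emit:
apply_moves(commands=[0, 0, 1, 0, 0, 0, 5, 0, 0, 2, 0, 0, 0, 5, 0, 0, 3, 0, 0, 0, 5, 0, 0, 4, 0, 0, 0, 5, 0, 0, 5, 0, 0, 0, 5, 0, 0, 4, 0, 0, 0, 5, -2, 2, 0, 0, 0, 0, 5, 0, 0, 0, 0, 0, 0, 5])

```text
t: 25.12
tool_pos: [0.5264, -0.3041, 0.2707]
orientation: [3.1, 0.432, 0.024]
force: [-0.6, 0.8, -0.7]
opening: 0.0497
```

```bash
python3 - <<'E'
from h import *
st()
im,d=read_camera("wrist"); im2,_=read_camera("scene"); read_camera("top")
cv2.imwrite("pics/end.png",np.hstack([cv2.resize(im,(400,300)),cv2.resize(im2[110:410,200:400],(400,600))[:600:2]]))
print("pin",[(np.round(w("wrist",x["point"]),4).tolist(),round(x["conf"],2)) for x in spot_point("pin","wrist")[:1]])
for r in cut_out("pin","wrist")[:1]:
    m=camera_model("wrist");v,u=np.nonzero(r["mask"]&(d>0))
    n=cv2.undistortPoints(np.c_[u,v].astype(float).reshape(-1,1,2),np.array(m["intrinsics"]),np.array(m["dist_coeffs"])).reshape(-1,2)
    P=(np.c_[n,np.ones(len(n))]*d[v,u][:,None]-m["t"])@np.array(m["R"]); T=P[abs(P[:,2]-.1)<.007]
    print(len(T),np.median(T[:,2]),cv2.minAreaRect((T[:,:2]*1000).astype(np.float32)))
for c in ["scene","top"]:
    for q in ["tile","tray_in","pin"]: print(c,q,[(np.round(w(c,x["point"]),4).tolist(),round(x["conf"],2)) for x in spot_point(q,c)[:1]])
E
```

```text
t 25.125 tcp [ 0.5264 -0.3041  0.2707] z [ 0.0168 -0.0093 -0.9998] jaw -74.1 F [-0.58  0.75 -0.71] open 0.0497 tip in slot mm [ -46.8 -401.7   78.9]
pin [([0.5443, -0.3257, 0.0415], 0.85)]
363 0.09731454200262173 ((544.2413940429688, -326.009033203125), (22.28061866760254, 20.731159210205078), 17.027740478515625)
scene tile [([0.4637, 0.0838, 0.0162], 0.47)]
scene tray_in [([0.5257, -0.2549, 0.0494], 0.47)]
scene pin [([0.5456, -0.3238, 0.0473], 0.53)]
top tile [([0.4692, 0.0802, 0.0161], 0.71)]
top tray_in [([0.4693, 0.1046, 0.0172], 0.79)]
top pin []
```

View pics/end.png

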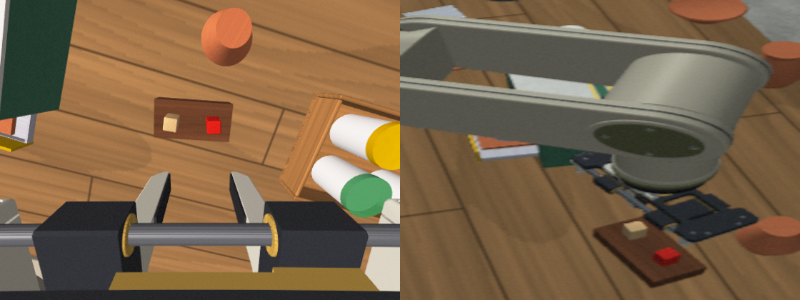

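```bash
python3 -c "
from h import *
print(close_job())"
```

```text
the job is handed in; nothing more can be done
None
```

The tray is open with the tile in it, the pin is back in its block hole and released, and I've handed the job in at about 25 s of the 69 s allowed.

**How it went:** I took the pin from the block and put it through the slot at the entry point. I felt the blade at about slot y = 0 and pushed it about 6 mm towards the red dot. The highest force I read was about 6.2 N, sampled between moves, and then the catch tripped.

**Last checks:**
- **Pin:** It looks upright and seated. It measures within about 2–3 mm of where it started, and the gripper is open and well clear. The wrist depth put the handle top at 97 mm, against 101 mm at the start. The networks' shoulder heights also vary, at 41 mm from the wrist camera and 47 mm from the scene camera. I took both as measurement scatter.
- **Tray and tile:** The tray is out in the pictures, but I had no direct reading of the 70 mm. The tile estimate is about 25 mm from the tray-centre estimate, against a limit of 35 mm.
- **Failed detections:** In the final look the top camera missed the pin, and the scene camera placed the tray centre near the stamp. I ignored both.
- **Bystanders:** I touched none of them on purpose, and those visible in the last picture looked in place. I did not measure them again.

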